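# Line up a can opener's foot plate with a drift and bolt it down

## Robot

A 7-joint arm with a two-finger parallel gripper is mounted at the origin on a cart in front of the work surface, level with it; the furniture and walls round the work are solid. World frame = base frame: x ahead of the robot, y to its left, z up, the work surface at z = 0. Lengths are in m, angles in rad, forces in N, time in s.
With the tool pointing down it reaches from about 0.425 to 0.925 m from the base axis. Payload 6.8 kg.
Tool frame: the origin (TCP) lies midway between the tips of the shut fingers; the grasp point (between the pads) lies 19 mm behind it; z points along the fingers, y is the line along which they close (so a half turn about z gives the same grasp; the last joint's range is limited). The gripper opens to 85 mm and grips with 20 to 120 N. Pads are 22 mm wide; open, the fingers measure 114 mm over their backs; the gripper's body (76 mm by 85 mm) begins 54 mm behind the grasp point. The pads swing forward as they close: fully open they stand 13 mm farther back than shut.
Start: joints at [-1.39, 0.477, 0.022, 1.555, -0.011, 1.109, -0.083], TCP at [0.192, 0.647, 0.231] pointing down, gripper open.
Joint ranges: [-2.96, 2.96], [-0.34, 2.1], [-1.41, 1.46], [0.24, 2.44], [-1.37, 4.51], [0.17, 1.92], [-2.96, 2.96]. Speed limits (rad/s): [2.39, 2.39, 3.14, 3.14, 3.14, 3.14, 3.14].

## Interface

Orientations are given as a rotation vector (axis times angle).
In Python, from bench import r gives the robot as it stands.
- The arm moves only by the tool servo_tool, never from a script. Its arguments are lists of equal length, an entry for each row: "turn": the turn, a rotation vector about the world's x, y, z in units of 5 degrees (1.0 is 5 degrees), a list of three; "slide": the shift along the world's x, y, z in units of 30 mm (1.0 is 30 mm), a list of three; "hand": the opening, from 0 (shut) to 1 (fully open). In form: {"turn": [[rx, ry, rz], ...], "slide": [[dx, dy, dz], ...], "hand": [hand, ...]}. A call has 1 to 8 rows; each row is the pose to reach, as a shift and turn from the pose commanded when the call began; what a row does not reach only later rows make up. A row lasts 1/8 s, in which the tool goes at most 62.5 mm and 10.7 degrees, less where a joint would pass 70% of its speed; a pose out of reach is approached as far as the arm can. A call with a gripper value outside its range is refused whole. The fingers move at their own pace and stop on an object; "squeeze" is the grip in N (left out, the last holds). Time passes only in rows, so rows that repeat a pose let the fingers close. It gives the time, the measured TCP pose, the force, the opening and the grip force at its end, in the units of the state.
- r.get_obs(): the state, without advancing time (a new reading comes with each control period).
- r.grab_frame(name): name is "side" or "top" or "wrist"; returns (picture, depth): 384x512x3 uint8, red, green, blue; 384x512 float32, m along the optical axis (not along the pixel's ray), 0 where there is no reading.
- r.get_calibration(name): a dict with "fovy" (degrees; the focal length in pixels is half the picture's height over the tangent of half this angle, whatever the lens; pixels are square), "cx", "cy" (the principal point, pixels), "R" (3x3) and "t" (3): a world point X has camera coordinates R X + t. Camera axes: x right, y down, z forward; pixel columns grow to the right and rows downward; lengths in m; the calibration is good to about 2 mm. The wrist camera is an equidistant fisheye: a pixel r from the principal point sees the ray r / f radians off the axis. A picture is of the moment at which its call begins: read the wrist's pose just before it. get_calibration takes no time and is no camera call; for the wrist camera it gives the pose at the moment of the call.
- r.hand_in(): hands the job in; it is judged then, once.
The state is a dict: "clock": time; "joints": joint angles; "qvel": joint speeds; "tau": joint torques, N m; "tcp_pos": TCP position; "orientation": TCP orientation; "contact_force": force on the tool from outside, world axes, zero at the start; "moment": the same for the moment, N m; "grip_width": finger opening in m; "gripper_force": force on a finger pad.
Only numpy, scipy, OpenCV 4.12 (cv2) and the standard library are available. Lean on these libraries where they do the work, as an engineer would, in place of code of your own. Each camera call takes 0.05 s, during which the arm holds its last target. There are 200 camera calls.

## Task

The steel foot plate of the bench can opener has swivelled a little about its one fitted bolt, so its free front hole no longer lines up with the hole in the brass block beneath it. Take the red-handled tapered drift out of its leaning stand, feel its tip into both holes, lever the plate over until they line up and push the drift down until its collar reaches the plate; then draw it out and put it fully back in its stand. Lower the black-headed bolt into the lined-up holes, fully home with its head flat on the plate, let go of it, and leave the tins and the spice jar alone.

Things in the scene. Friction and masses are not known exactly. Their poses are not given: they have to be found in the camera images.
- board: light wooden base board, 220 (x) x 130 (y) x 45 mm, fixed to the worktop; origin at the centre of its underside, z up, -x end towards the robot. Let into it under the plate's free hole is a fixed brass block with a 16 mm hole, 45 mm deep down to the worktop; at the start it lies 5.5 to 8.5 mm off the plate's hole along plate_hole's y, to +y or to -y, and within 1 mm along its x
- plate_hole (a point): centre of the plate's free 16 mm hole, on the plate's top face (51 mm above the worktop); turns with the plate: x towards the pivot, y the way the hole swings, z up. To which side (+y or -y) the brass hole beneath lies is not told: it must be felt with the drift, or seen through this hole as a dark crescent on that side, brass showing on the other
- plate_pivot (a point): fitted bolt on the plate's top, 120 mm from plate_hole: its vertical swivel axis. Steel plate 170 x 60 x 6 mm on the board, 25 mm beyond both holes; a 36 mm square tube socket 32 mm tall stands on it 68 mm from plate_hole, with a clamp screw 40 mm out on +y. It swivels stiffly (about 3.5 N sideways at plate_hole, more if moved fast), up to 14 mm either way, and stays where left
- drift: tapered drift, 109 mm long in all: origin at its tip, z along its axis towards the handle. Steel tip 5 mm in diameter for the first 6 mm, growing to 14.6 mm at 38 mm from the tip, a 26 mm collar from 42 to 47 mm, then a round red handle 20 mm in diameter from 47 to 109 mm. 0.15 kg. It begins home in its stand, leaning 30 degrees
- stand_mouth (a point): centre of the 17 mm hole in the sloping top face of the drift's stand; the hole goes 46 mm deep (its last 16 mm only 11 mm wide) along a line 30 degrees from vertical. When the drift is fully home its collar lies on this face, its tip 42 mm from this point. This point's axes are those of drift_stand (z vertical)
- drift_stand: fixed wooden stand, about 100 x 72 x 77 mm, origin at the centre of its underside, z up; its hole's axis, from bottom to mouth, points along (-0.5, 0, 0.866) in the stand's frame; the tip of the seated drift is near (-0.002, 0, 0.027) in that frame
- bolt: plain unthreaded bolt, 66 mm long: origin at the end of its shank, z along its axis towards the head. Shank 13.4 mm in diameter and 40 mm long with a bevelled end, black knurled head 24 mm in diameter and 26 mm tall. 0.12 kg. Begins upright in its own wooden block, head up
- bolt_stand: fixed wooden block 64 x 64 x 50 mm with a 17 mm hole from top to bottom in which the bolt stands, its head on the block's top face; origin at the centre of its underside, z up
- tall_tin: bystander: green food tin, 75 mm in diameter, 110 mm tall, loose; origin at the centre of its underside
- short_tin: bystander: low food tin, 75 mm in diameter, 58 mm tall, loose; origin at the centre of its underside
- spice_jar: bystander: spice jar with dark cap, 41 mm in diameter, 105 mm tall, loose; origin at the centre of its underside
There are look-alikes about, which are no part of the job. Of the things that look like the drift, the larger one is meant.

How it is judged:
On the way, in this order (a step that is already met when the one before it is completed fails the run):
1. the drift stands in the plate's hole, its tip at least 34 mm below the plate's top, holding both holes in line (z of drift in the frame of plate_hole below -0.034 m and horizontal distance between drift and plate_hole below 0.01 m), for 0.1 s.
2. the bolt is in both holes with its head on the plate (z of bolt in the frame of plate_hole below -0.037 m and horizontal distance between bolt and plate_hole below 0.004 m and angle between the z axis of bolt and the z axis of plate_hole, either way round below 0.08 rad), for 0.2 s.
At the end, for the whole second after the job is handed in: The bolt is home in both holes (shank end 37 mm or more below the plate's top, within 4 mm of the hole's centre, within 0.08 rad of square); the drift is fully back in its stand (tip 34 to 48 mm from its mouth, 18 to 36 mm up, leaning 20 to 40 degrees); both at rest (all of step 2 and distance between drift and stand_mouth between 0.034 and 0.048 m and z of drift in the frame of drift_stand between 0.018 and 0.036 m and x of drift in the frame of drift_stand between -0.012 and 0.008 m and angle between drift's own z axis and vertical between 0.349066 and 0.698132 rad and linear speed of each of bolt, drift below 0.02 m/s); the robot touches nothing.
It fails at once if the tall tin is moved by more than 30 mm (distance of tall_tin from where it was at the start of the episode above 0.03 m).
It fails at once if the short tin is moved by more than 30 mm (distance of short_tin from where it was at the start of the episode above 0.03 m).
It fails at once if the spice jar is moved by more than 30 mm (distance of spice_jar from where it was at the start of the episode above 0.03 m).
It also fails if it takes over 66 s, if anything falls off the work surface, if the arm or the gripper's body presses on something with over 40 N, if the wrist force passes 120 N, or if a joint passes its speed limit or range.

## Working session

There is one attempt and no reset: what is moved stays moved. The work goes in short steps, Python scripts to look and compute and a tool call to move; the robot and the scene stay as the last step left them, time stands still between calls to the robot, and variables do not carry over. Pictures are saved under pics/ and viewed, at most 10 in all, crops included, and the job is handed in when it is done.

Besides the shell and the picture viewer there is one more tool, called after ">>>" as name(argument=value, ...) on one line, values as JSON. servo_tool: Moves the arm, as the interface text tells. Its arguments: {"type":"object","properties":{"turn":{"type":"array"},"slide":{"type":"array"},"hand":{"type":"array"},"squeeze":{"type":"number"}},"required":["turn","slide","hand"]}

```bash
mkdir -p pics; ls; cat > h.py <<'E'
import numpy as np, cv2
from bench import r
from scipy.spatial.transform import Rotation as Rn
def grab(n):
    c=r.get_calibration(n); im,d=r.grab_frame(n); return im,d,c
def f(c): return 192/np.tan(np.radians(c["fovy"])/2)
def cloud(d,c):
    v,u=np.mgrid[0:384,0:512]; k=f(c)
    x=np.stack([(u-c["cx"])/k*d,(v-c["cy"])/k*d,d],-1)
    return (x-np.array(c["t"]))@np.array(c["R"])
def ray(c,u,v,z,fish=False):
    k=f(c);a=np.array([u-c["cx"],v-c["cy"]])
    if fish:
        rr=np.hypot(*a)+1e-9; th=rr/k; q=np.r_[a/rr*np.sin(th),np.cos(th)]
    else: q=np.r_[a/k,1]
    R=np.array(c["R"]);o=-R.T@np.array(c["t"]);w=R.T@q
    return o+w*(z-o[2])/w[2]
def proj(c,X,fish=False):
    x=np.array(c["R"])@X+np.array(c["t"]);k=f(c)
    if fish:
        n=np.hypot(x[0],x[1])+1e-12;th=np.arctan2(n,x[2]);return np.array([c["cx"],c["cy"]])+k*th*x[:2]/n
    return np.array([c["cx"],c["cy"]])+k*x[:2]/x[2]
def save(n,im): cv2.imwrite("pics/"+n+".png",im[...,::-1])
E
python3 - <<'E'
from h import *
a=[]
for n in("side","top"):
    im,d,c=grab(n); save(n,im); np.savez(n+".npz",im=im,d=d,**{k:np.array(v) for k,v in c.items()})
    print(n,c)
o=r.get_obs();print(o)
E
```

```text
pics
side {'fovy': 42.95119549194045, 'cx': 256.3400583892671, 'cy': 190.91538200935892, 'R': array([[-0.89949105, -0.4369362 , -0.00161146],
       [-0.17084445,  0.3550956 , -0.91908612],
       [ 0.40215422, -0.82643443, -0.39405344]]), 't': array([0.64761042, 0.09621291, 0.92190856])}
top {'fovy': 52.15664092790131, 'cx': 254.73121059692397, 'cy': 187.20174893210168, 'R': array([[-0.00886744, -0.99978547, -0.01871843],
       [-0.99207645,  0.011142  , -0.12514061],
       [ 0.12532233,  0.01746044, -0.99196242]]), 't': array([0.26085637, 0.60353917, 0.94297057])}
{'clock': 0.1, 'joints': array([-1.39006244,  0.4777019 ,  0.02236003,  1.55637913, -0.01152442,
        1.10927607, -0.0830445 ]), 'qvel': array([-1.07659900e-03,  7.88582681e-05, -1.17617202e-03, -4.28467234e-03,
       -2.30839883e-04, -1.26775010e-03,  8.55596102e-04]), 'tau': array([ 4.03631202e-03, -5.97764754e+01,  1.61358029e+00, -2.81957674e+01,
        1.28367136e-02,  4.99302201e-03, -3.54664735e-05]), 'tcp_pos': array([0.19212418, 0.64651638, 0.23042247]), 'orientation': array([-4.52028665e-01, -3.10876865e+00,  2.56187846e-03]), 'contact_force': array([-0.11421345,  0.81026208, -0.22297495]), 'moment': array([0.02755349, 0.03552692, 0.04361933]), 'gripper_force': 0.0, 'grip_width': 0.08551947163520088}
```

```bash
sleep 1
```

```text
(no output)
```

View pics/side.png

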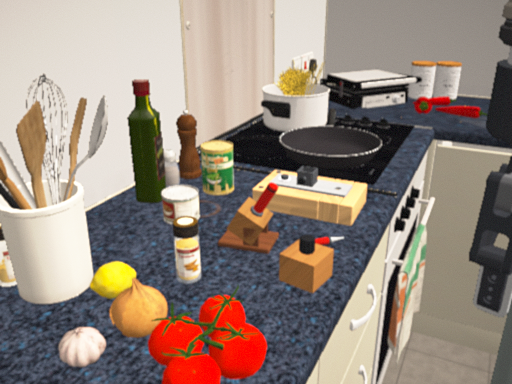

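View pics/top.png

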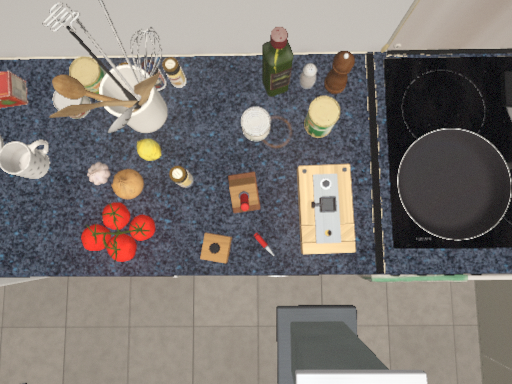

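The side view shows the drift's red handle at (267,198), the bolt block at (307,262) and the board at (310,195). In the top view the board is at (327,208), the pivot bolt near (326,184), the drift stand at (244,195), the bolt block at (216,248) and the small look-alike at (264,243).

```bash
python3 - <<'E'
from h import *
def ld(n):
    z=np.load(n+".npz"); return z["im"],z["d"],{k:z[k] for k in("fovy","cx","cy","R","t")}
im,d,c=ld("top"); P=cloud(d,c)
g=lambda u,v:P[v,u].round(4)
for nm,(u,v) in dict(pivot=(326,184),board=(304,240),plate=(327,228),boltH=(216,249),bblock=(207,240),stand=(244,184),handle=(245,207),table=(275,210),tall=(322,115),short=(255,124),jar=(180,175)).items(): print(nm,g(u,v))
H=P[...,2]
hsv=cv2.cvtColor(im,cv2.COLOR_RGB2HSV)
red=((hsv[...,0]<8)|(hsv[...,0]>172))&(hsv[...,1]>150)&(hsv[...,2]>70)
for n in("top","side"):
    im,d,c=ld(n);P2=cloud(d,c);hs=cv2.cvtColor(im,cv2.COLOR_RGB2HSV)
    m=((hs[...,0]<6)|(hs[...,0]>172))&(hs[...,1]>170)&(hs[...,2]>90)
    nn,l,s,ce=cv2.connectedComponentsWithStats(m.astype(np.uint8))
    for i in range(1,nn):
        if 20<s[i,4]<1500: q=P2[l==i]; print(n,s[i],ce[i].round(1),np.median(q,0).round(3),q.min(0).round(3),q.max(0).round(3))
# board rect: points z 35..60mm in region
def rect(z0,z1,x0,x1,y0,y1):
    m=(H>z0)&(H<z1)&(P[...,0]>x0)&(P[...,0]<x1)&(P[...,1]>y0)&(P[...,1]<y1)
    q=P[m]; rr=cv2.minAreaRect((q[:,:2]*1000).astype(np.float32)); return rr,np.median(q[:,2]),m.sum()
print(rect(.035,.06,.4,.8,-.25,0))
b=g(216,249); print(rect(.044,.056,b[0]-.06,b[0]+.06,b[1]-.06,b[1]+.06)); print(rect(.068,.085,b[0]-.06,b[0]+.06,b[1]-.06,b[1]+.06))
s=g(244,184); print(rect(.01,.09,s[0]-.09,s[0]+.04,s[1]-.06,s[1]+.06))
save("topc",cv2.resize(ld("top")[0][155:265,195:360],None,fx=4.8,fy=4.8,interpolation=cv2.INTER_CUBIC))
E
```

```text
pivot [0.6095 0.0799 0.0609]
board [0.474  0.1354 0.0463]
plate [0.5025 0.0792 0.0512]
boltH [0.4548 0.3477 0.073 ]
bblock [0.4761 0.3724 0.0508]
stand [0.6098 0.2801 0.0752]
handle [0.5505 0.276  0.1221]
table [0.551  0.2036 0.0015]
tall [0.7698 0.0915 0.1056]
short [0.7645 0.2524 0.0561]
jar [0.629  0.4297 0.1047]
top [10 97 12  8 25] [ 15.6 100.7] [0.843 0.879 0.036] [0.841 0.872 0.012] [0.845 0.892 0.06 ]
top [241 194   8  17  98] [244.2 202.1] [0.564 0.278 0.114] [0.544 0.269 0.075] [0.585 0.287 0.127]
top [112 203  18  27 279] [121.  214.6] [0.54  0.587 0.046] [ 0.505  0.573 -0.   ] [0.573 0.614 0.065]
top [102 205   9   9  50] [106.6 209.4] [0.553 0.622 0.053] [0.544 0.61  0.041] [0.565 0.638 0.059]
top [103 215  13  14 123] [108.5 221.4] [0.524 0.615 0.056] [0.508 0.596 0.038] [0.539 0.631 0.064]
top [116 215  39  47 832] [133.6 237.6] [0.483 0.558 0.051] [ 0.426  0.238 -0.   ] [0.54  0.595 1.016]
top [ 90 225   5   7  22] [ 92.1 227.5] [0.51  0.656 0.051] [0.5   0.652 0.038] [0.516 0.666 0.057]
top [ 96 225  14   7  71] [101.  228.6] [0.505 0.638 0.043] [0.5   0.624 0.016] [
[... 1157 characters left out ...]
93 340  11  13  84] [198.4 346.2] [0.505 0.608 0.036] [0.48  0.574 0.   ] [0.523 0.642 0.062]
(((608.2739868164062, -171.43289184570312), (275.1494445800781, 156.60906982421875), 0.06712515652179718), np.float64(0.047543520717515025), np.int64(780))
(((456.9633483886719, 353.67816162109375), (64.56329345703125, 64.07794952392578), 79.62142944335938), np.float64(0.04974419275910593), np.int64(605))
(((457.14361572265625, 352.6328430175781), (23.197420120239258, 23.72677993774414), 89.32514190673828), np.float64(0.07554609569416443), np.int64(88))
(((597.8040771484375, 283.8036804199219), (98.66395568847656, 68.8143539428711), 8.180286407470703), np.float64(0.06219327998972283), np.int64(781))
```

View pics/topc.png

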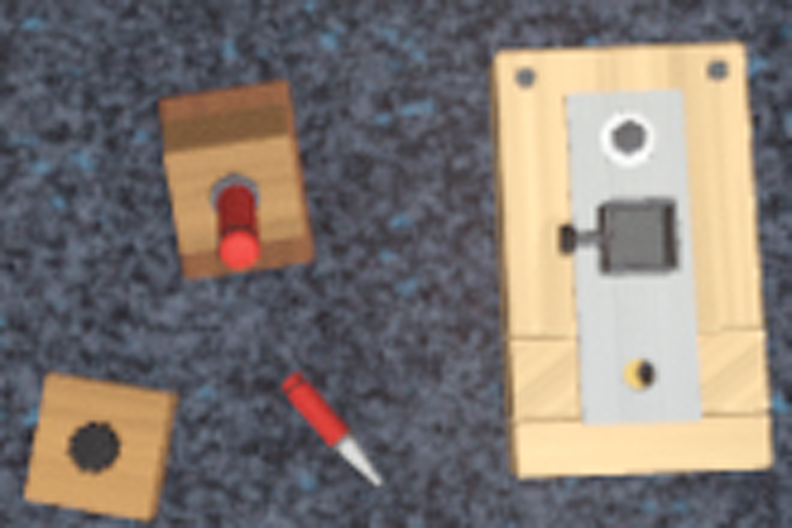

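The crop shows the plate hole at (640,374) with brass on the left and the dark crescent on the right. The brass hole therefore lies to world -y, and the pivot is at (629,137).

```bash
cat >> h.py <<'E'
def to(pos,R,verbose=True):
    "slide/turn from the present pose"
    o=r.get_obs(); R0=Rn.from_rotvec(o["orientation"])
    s=(np.array(pos)-o["tcp_pos"])/.03; t=(Rn.from_matrix(R)*R0.inv()).as_rotvec()/np.radians(5)
    print("slide",s.round(2),"turn",t.round(2)); return s,t
def Rtool(z,y):
    z=z/np.linalg.norm(z); y=y-z*(y@z); y/=np.linalg.norm(y); return np.c_[np.cross(y,z),y,z]
E
python3 - <<'E'
from h import *
z=np.load("top.npz");c={k:z[k] for k in("fovy","cx","cy","R","t")}
cr=lambda u,v:(195+(u+.5)/4.8-.5,155+(v+.5)/4.8-.5)
print("hole",ray(c,*cr(640,374),.051),"piv",ray(c,*cr(629,137),.06),"end",ray(c,*cr(240,250),.1214),"bolt",ray(c,*cr(94,447),.076))
a=np.radians(8.2);ax=np.array([-.5*np.cos(a),-.5*np.sin(a),.866]);y=np.array([-np.sin(a),np.cos(a),0])
tip=np.array([.598-.002*np.cos(a),.2838-.002*np.sin(a),.027])
print("end model",tip+.109*ax)
R=Rtool(-ax,y); to(tip+(.066+.09)*ax,R)
E
```

```text
hole [0.49155052 0.07728533 0.051     ] piv [0.61171585 0.08051412 0.06      ] end [0.55127187 0.2768971  0.1214    ] bolt [0.4579144  0.35167849 0.076     ]
end model [0.54207764 0.27574147 0.121394  ]
slide [ 10.89 -12.47  -2.28] turn [-0.42 -6.03  4.84]
```

>>> servo_tool(turn=[[0, -0.7, 0.6], [-0.1, -1.5, 1.2], [-0.15, -2.2, 1.8], [-0.2, -3, 2.4], [-0.25, -3.7, 3], [-0.3, -4.5, 3.6], [-0.4, -5.2, 4.2], [-0.42, -6.03, 4.84]], slide=[[1.3, -1.5, 0], [2.6, -3, 0], [4, -4.6, 0], [5.3, -6.1, 0], [6.7, -7.7, 0], [8, -9.2, 0], [9.4, -10.8, -0.5], [10.9, -12.5, -1.2]], hand=[0.8, 0.8, 0.8, 0.8, 0.8, 0.8, 0.8, 0.8], squeeze=80)

```text
clock: 1.1
tcp_pos: [0.513, 0.2794, 0.1991]
orientation: [-0.19, 2.609, 0.055]
contact_force: [3.2, -0.1, -0.3]
grip_width: 0.0682
gripper_force: 0.0
```

>>> servo_tool(turn=[[0, 0, 0], [0, 0, 0]], slide=[[0, 0, 0], [0, 0, 0]], hand=[0.8, 0.8])

```text
clock: 1.35
tcp_pos: [0.5117, 0.2808, 0.1987]
orientation: [-0.187, 2.613, 0.053]
contact_force: [0.2, 1.1, 0.0]
grip_width: 0.0685
gripper_force: 0.0
```

```bash
python3 - <<'E'
from h import *
o=r.get_obs();print(o["clock"],o["tcp_pos"],Rn.from_rotvec(o["orientation"]).as_matrix().round(3))
im,d,c=grab("wrist");save("w1",im);np.savez("w1.npz",im=im,d=d,**{k:np.array(v) for k,v in c.items()})
print(c)
a=np.radians(8.2);ax=np.array([-.5*np.cos(a),-.5*np.sin(a),.866]);tip=np.array([.596,.2835,.027])
for s in(.042,.109):print(proj(c,tip+s*ax,True))
E
```

```text
1.35 [0.51165366 0.28083959 0.19870612] [[-0.858 -0.143  0.494]
 [-0.123  0.99   0.073]
 [-0.5    0.002 -0.866]]
{'fovy': 65.70646984690485, 'cx': 251.8315064861546, 'cy': 186.18391337651303, 'R': array([[-0.14275888,  0.98975161,  0.00341274],
       [ 0.65353438,  0.09167326,  0.75132471],
       [ 0.74331199,  0.10948862, -0.65992388]]), 't': array([-0.20525245, -0.47685744, -0.1172815 ])}
[242.39733844 158.83463622]
[240.08361891 178.46849235]
```

View pics/w1.png

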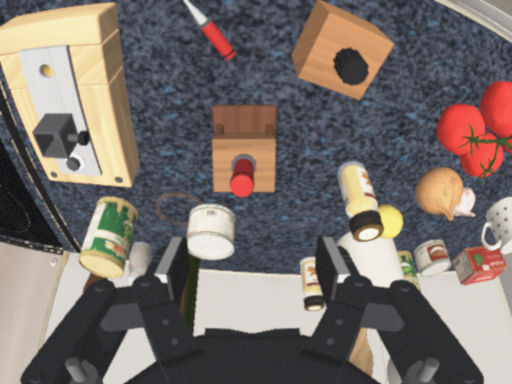

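The wrist picture shows the handle end at about (242,182) and the collar at about (242,163). Both are a few pixels below my prediction, and the stand is square to the hand, so the yaw is right.

```bash
python3 - <<'E'
from h import *
z=np.load("w1.npz");c={k:z[k] for k in("fovy","cx","cy","R","t")};im=z["im"];d=z["d"]
hs=cv2.cvtColor(im,cv2.COLOR_RGB2HSV);m=((hs[...,0]<6)|(hs[...,0]>172))&(hs[...,1]>170)&(hs[...,2]>70)
m[:130]=0;m[210:]=0;m[:,:215]=0;m[:,275:]=0
ys,xs=np.where(m);print(xs.min(),xs.max(),ys.min(),ys.max())
for v in range(ys.min(),ys.max()+1,4):
    q=xs[ys==v];print(v,q.min(),q.max(),hs[v,(q.min()+q.max())//2],d[v,(q.min()+q.max())//2])
b=m&(hs[...,2]>190);ys,xs=np.where(b);print("bright",xs.mean(),ys.mean(),len(xs))
k=f(c);u,v=242,182
for u,v in((242,182),(242,166)):
    a=np.array([u-c["cx"],v-c["cy"]]);n=np.hypot(*a);q=np.r_[a/n*np.tan(n/k),1]*d[v,u];print(c["R"].T@(q-c["t"]))
E
```

```text
231 252 160 195
160 241 245 [  0 170 138] 0.28529546
164 236 250 [  1 174 139] 0.26988965
168 236 251 [  0 170 138] 0.2582313
172 235 251 [  1 143  89] 0.2447378
176 235 248 [  1 165 238] 0.23806736
180 232 251 [  1 170 241] 0.23885103
184 231 252 [  1 171 240] 0.24139053
188 233 252 [  1 176 239] 0.24136354
192 233 250 [  1 176 238] 0.24361841
bright 241.72307692307692 185.8276923076923 325
[0.54712315 0.27784346 0.12037223]
[0.55574516 0.27835516 0.09335331]
```

>>> servo_tool(turn=[[0, 0, 0], [0, 0, 0], [0, 0, 0], [0, 0, 0], [0, 0, 0], [0, 0, 0], [0, 0, 0], [0, 0, 0]], slide=[[-0.18, -0.34, 0], [0.4, -0.26, -1], [1.0, -0.18, -2], [1.6, -0.08, -3], [2.0, -0.02, -3.8], [2.0, -0.02, -3.8], [2.0, -0.02, -3.8], [2.0, -0.02, -3.8]], hand=[0.8, 0.8, 0.8, 0.8, 0.8, 0.8, 0.1, 0.1], squeeze=40)

```text
clock: 2.4
tcp_pos: [0.5718, 0.2803, 0.0859]
orientation: [-0.188, 2.611, 0.054]
contact_force: [-0.2, -0.2, 0.3]
grip_width: 0.0326
gripper_force: 0.0
```

>>> servo_tool(turn=[[0, 0, 0], [0, 0, 0], [0, 0, 0], [0, 0, 0]], slide=[[0, 0, 0], [0, 0, 0], [0, 0, 0], [0, 0, 0]], hand=[0.1, 0.1, 0.1, 0.1], squeeze=60)

```text
clock: 2.9
tcp_pos: [0.5717, 0.2804, 0.0858]
orientation: [-0.188, 2.611, 0.054]
contact_force: [-5.6, -0.7, 7.9]
grip_width: 0.0185
gripper_force: 58.1
```

```bash
python3 - <<'E'
from h import *
o=r.get_obs();print(o["clock"],o["tcp_pos"],o["contact_force"],o["moment"],Rn.from_rotvec(o["orientation"]).as_matrix().round(3))
E
```

```text
2.9 [0.57167777 0.28041601 0.08576857] [-5.63202096 -0.73670726  7.89226271] [-0.20817697  0.63628513 -0.03023125] [[-0.857 -0.144  0.495]
 [-0.123  0.99   0.074]
 [-0.501  0.003 -0.866]]
```

>>> servo_tool(turn=[[0, 0, 0], [0, 0, 0], [0, 0, 0], [0, 0, 0], [0, 0, 0]], slide=[[-0.25, -0.04, 0.43], [-0.66, -0.1, 1.16], [-1.15, -0.17, 2.02], [-1.65, -0.24, 2.89], [-1.65, -0.24, 2.89]], hand=[0.1, 0.1, 0.1, 0.1, 0.1], squeeze=80)

```text
clock: 3.52
tcp_pos: [0.5222, 0.2733, 0.1735]
orientation: [-0.187, 2.61, 0.056]
contact_force: [0.1, 0.4, -0.4]
grip_width: 0.0184
gripper_force: 78.0
```

```bash
python3 - <<'E'
from h import *
o=r.get_obs();print(o["clock"],o["tcp_pos"],o["contact_force"],o["grip_width"])
a=np.radians(4);y=np.array([-np.sin(a),np.cos(a),0]);to([.4916,.0738,.160],Rtool(np.array([0,0,-1.]),y))
E
```

```text
3.525 [0.52222339 0.2732746  0.17346435] [ 0.09614494  0.3632615  -0.36337381] 0.018408945200563832
slide [-1.02 -6.65 -0.45] turn [-0.69  5.99 -0.82]
```

>>> servo_tool(turn=[[-0.1, 1, -0.15], [-0.25, 2.2, -0.3], [-0.4, 3.4, -0.45], [-0.55, 4.8, -0.65], [-0.69, 6, -0.82], [-0.69, 6, -0.82], [-0.69, 6, -0.82]], slide=[[-0.2, -1.2, 0], [-0.4, -2.6, 0], [-0.6, -4, 0], [-0.8, -5.4, 0], [-1.02, -6.65, -0.3], [-1.02, -6.65, -0.45], [-1.02, -6.65, -0.45]], hand=[0.1, 0.1, 0.1, 0.1, 0.1, 0.1, 0.1])

```text
clock: 4.4
tcp_pos: [0.4913, 0.0733, 0.1567]
orientation: [0.111, -3.135, 0.005]
contact_force: [-0.3, -0.2, -0.9]
grip_width: 0.0183
gripper_force: 78.2
```

```bash
python3 - <<'E'
from h import *
o=r.get_obs();print(o["clock"],o["tcp_pos"],o["contact_force"],o["grip_width"]);R=Rn.from_rotvec(o["orientation"]).as_matrix();print(R.round(3))
im,d,c=grab("wrist");np.savez("w2.npz",im=im,d=d,**{k:np.array(v) for k,v in c.items()})
tip=o["tcp_pos"]+.0675*R[:,2];print("tip px",proj(c,tip,True),"collar",proj(c,o["tcp_pos"]+.0255*R[:,2],True),"hole px",proj(c,np.array([.4916,.0773,.051]),True))
x,y=proj(c,tip,True).astype(int);y0=max(0,min(y-100,384-240));x0=max(0,min(x-160,512-320))
print(x0,y0);save("w2",cv2.resize(im[y0:y0+240,x0:x0+320],None,fx=2.5,fy=2.5,interpolation=cv2.INTER_CUBIC))
E
```

```text
4.4 [0.49131803 0.07329275 0.15667443] [-0.28730682 -0.18495687 -0.86771493] 0.01833076675431984
[[-0.997 -0.071 -0.005]
 [-0.071  0.997 -0.003]
 [ 0.005 -0.003 -1.   ]]
tip px [252.06366717 201.13924021] collar [252.21038618 225.59266287] hole px [256.7900197  186.35648376]
92 101
```

View pics/w2.png

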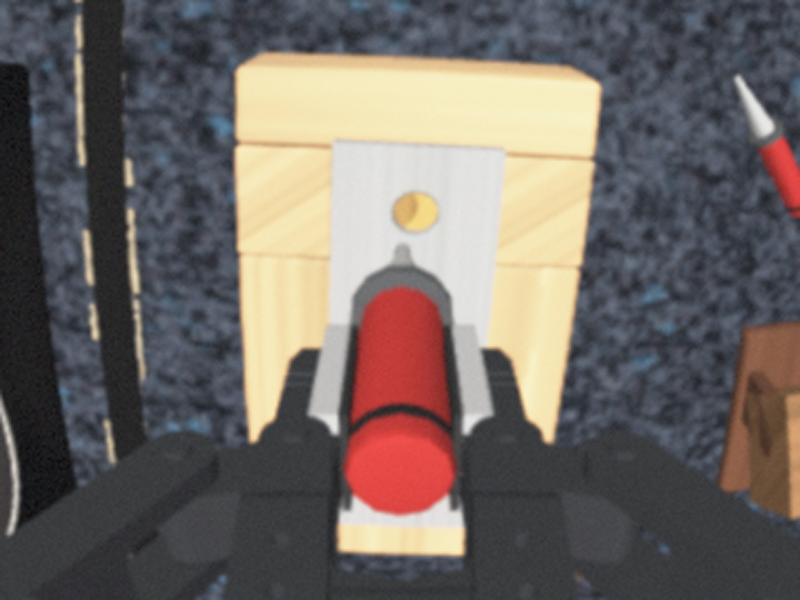

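The crop shows the plate hole at (415,212), the drift's tip at (402,246), brass on the right (+y) and the darker brass bore on the left (-y).

```bash
python3 - <<'E'
from h import *
z=np.load("w2.npz");c={k:z[k] for k in("fovy","cx","cy","R","t")};im=z["im"]
for v in(183,186,188):print(v,[tuple(im[v,u]) and int(im[v,u].astype(int).sum()) for u in range(245,272)],im[v,252],im[v,262])
s=im.astype(int);m=(s[...,0]-s[...,2]>35);m[:176]=0;m[197:]=0;m[:,:244]=0;m[:,272:]=0
ys,xs=np.where(m);print(xs.min(),xs.max(),ys.min(),ys.max(),xs.mean(),ys.mean())
for p in((xs.min()-.5,ys.mean()),(xs.max()+.5,ys.mean()),(xs.mean(),ys.min()-.5),(xs.mean(),ys.max()+.5)):print(ray(c,*p,.051,True).round(4))
print("tip",ray(c,252.3,200.,.0892,True).round(4))
E
```

```text
183 [674, 671, 661, 623, 550, 515, 516, 520, 517, 512, 500, 486, 464, 491, 553, 588, 598, 596, 596, 596, 601, 605, 614, 643, 655, 665, 665] [222 183 115] [243 218 135]
186 [671, 668, 655, 591, 510, 496, 512, 519, 519, 510, 502, 493, 488, 534, 581, 591, 599, 594, 597, 597, 598, 582, 605, 635, 651, 659, 667] [222 183 114] [243 217 134]
188 [674, 670, 661, 596, 513, 493, 503, 517, 521, 514, 511, 512, 554, 584, 590, 597, 597, 600, 597, 594, 596, 575, 600, 639, 655, 660, 672] [221 182 114] [243 220 137]
249 267 178 193 257.87610619469024 185.31858407079645
[0.4912 0.0699 0.051 ]
[0.49   0.0867 0.051 ]
[0.4834 0.0776 0.051 ]
[0.4982 0.0788 0.051 ]
tip [0.4901 0.0732 0.0892]
```

>>> servo_tool(turn=[[0, 0, 0], [0, 0, 0], [0, 0, 0], [0, 0, 0], [0, 0, 0], [0, 0, 0]], slide=[[0, 0.03, -0.4], [0, 0.03, -0.9], [0, 0.03, -1.15], [0, 0.03, -1.4], [0, 0.03, -1.55], [0, 0.03, -1.55]], hand=[0.1, 0.1, 0.1, 0.1, 0.1, 0.1])

```text
clock: 5.2
tcp_pos: [0.4916, 0.074, 0.1112]
orientation: [0.111, -3.136, 0.004]
contact_force: [0.5, -0.1, -0.7]
grip_width: 0.0184
gripper_force: 78.2
```

>>> servo_tool(turn=[[0, 0, 0], [0, 0, 0], [0, 0, 0], [0, 0, 0]], slide=[[0, 0, -0.12], [0, 0, -0.24], [0, 0, -0.36], [0, 0, -0.36]], hand=[0.1, 0.1, 0.1, 0.1])

```text
clock: 5.7
tcp_pos: [0.4918, 0.0743, 0.1004]
orientation: [0.111, -3.136, 0.003]
contact_force: [-0.3, -0.2, -2.0]
grip_width: 0.0182
gripper_force: 78.3
```

The tip is about 12 mm into the brass with no force on it. Next I lever towards -y while descending.

>>> servo_tool(turn=[[0, 0, 0], [0, 0, 0], [0, 0, 0], [0, 0, 0], [0, 0, 0], [0, 0, 0], [0, 0, 0], [0, 0, 0]], slide=[[0, -0.02, -0.08], [0, -0.04, -0.16], [0, -0.06, -0.24], [0, -0.08, -0.32], [0, -0.1, -0.4], [0, -0.12, -0.48], [0, -0.13, -0.55], [0, -0.13, -0.55]], hand=[0.1, 0.1, 0.1, 0.1, 0.1, 0.1, 0.1, 0.1])

```text
clock: 6.7
tcp_pos: [0.492, 0.0701, 0.084]
orientation: [0.111, -3.137, 0.004]
contact_force: [3.0, 3.6, -2.6]
grip_width: 0.0182
gripper_force: 78.5
```

>>> servo_tool(turn=[[0, 0, 0], [0, 0, 0], [0, 0, 0], [0, 0, 0], [0, 0, 0], [0, 0, 0]], slide=[[0.02, 0, -0.06], [0.02, 0, -0.12], [0.02, 0, -0.18], [0.02, 0, -0.24], [0.02, 0, -0.27], [0.02, 0, -0.27]], hand=[0.1, 0.1, 0.1, 0.1, 0.1, 0.1])

```text
clock: 7.45
tcp_pos: [0.4925, 0.0702, 0.0764]
orientation: [0.111, -3.136, 0.004]
contact_force: [1.1, 2.9, 5.4]
grip_width: 0.0181
gripper_force: 79.1
```

>>> servo_tool(turn=[[0, 0, 0], [0, 0, 0], [0, 0, 0], [0, 0, 0], [0, 0, 0], [0, 0, 0], [0, 0, 0]], slide=[[0, 0.01, 0.2], [0, 0.02, 0.5], [0, 0.02, 0.9], [0, 0.02, 1.4], [0, 0.02, 2.2], [0, 0.02, 3.2], [0, 0.02, 3.2]], hand=[0.1, 0.1, 0.1, 0.1, 0.1, 0.1, 0.1])

```text
clock: 8.32
tcp_pos: [0.4937, 0.0709, 0.1747]
orientation: [-0.111, 3.138, -0.003]
contact_force: [0.3, -0.5, -2.2]
grip_width: 0.0182
gripper_force: 78.4
```

```bash
python3 - <<'E'
from h import *
o=r.get_obs();print(o["clock"],o["tcp_pos"],o["contact_force"],o["grip_width"])
im,d,c=grab("wrist");np.savez("w3.npz",im=im,d=d,**{k:np.array(v) for k,v in c.items()})
s=im.astype(int);p=proj(c,np.array([.4915,.071,.051]),True);print(p)
x,y=p.astype(int);m=(s[...,0]-s[...,2]>35)
for v in range(y-14,y+15,2):print(v,[int(q) for q in s[v,x-14:x+15].sum(1)])
# predicted return poses
a=np.radians(8.2);ax=np.array([-.5*np.cos(a),-.5*np.sin(a),.8660]);yy=np.array([-np.sin(a),np.cos(a),0])
home=np.array([.5717,.2804,.0859]);R=Rtool(-ax,yy)
print("pre",home+.1*ax);to(home+.1*ax,R)
E
```

```text
8.325 [0.49374613 0.07087536 0.17473624] [ 0.25332397 -0.51016922 -2.2231364 ] 0.018192489509439982
[252.49613099 176.66331462]
162 [685, 677, 670, 669, 670, 679, 678, 680, 677, 672, 671, 672, 674, 663, 662, 670, 671, 670, 661, 662, 671, 673, 669, 667, 659, 662, 666, 670, 677]
164 [682, 679, 671, 671, 673, 677, 675, 680, 678, 672, 674, 676, 668, 665, 664, 664, 672, 676, 665, 668, 668, 675, 671, 666, 658, 660, 668, 673, 676]
166 [681, 678, 672, 669, 671, 672, 679, 677, 676, 674, 670, 674, 672, 668, 662, 668, 674, 669, 667, 667, 668, 671, 670, 662, 660, 659, 665, 671, 680]
168 [681, 678, 675, 668, 668, 674, 677, 677, 672, 668, 651, 641, 618, 583, 565, 566, 587, 608, 632, 652, 666, 668, 676, 665, 657, 659, 665, 676, 675]
170 [682, 686, 676, 673, 675, 672, 674, 660, 634, 562, 512, 464, 418, 396, 392, 400, 435, 471, 500, 531, 575, 635, 653, 663, 664, 663, 666, 671, 679]
172 [683, 680, 675, 671, 672, 671, 636, 549, 456, 443, 459, 485, 492, 494, 494, 502, 515, 515, 513, 505, 503, 507, 567, 636, 653, 660, 665, 669, 677]
174 [684, 681, 676, 673, 659, 632, 536, 443, 414, 444, 468, 479, 493, 51
[... 667 characters left out ...]
 673, 677]
184 [683, 682, 677, 671, 670, 672, 677, 672, 661, 643, 624, 600, 593, 582, 585, 591, 606, 606, 619, 646, 661, 678, 675, 667, 658, 666, 665, 671, 675]
186 [683, 686, 680, 677, 673, 673, 674, 683, 678, 674, 674, 676, 676, 675, 670, 669, 674, 674, 667, 668, 676, 678, 673, 669, 662, 661, 659, 673, 676]
188 [684, 684, 685, 679, 670, 675, 678, 682, 681, 678, 677, 672, 675, 672, 671, 674, 671, 670, 669, 669, 675, 676, 675, 669, 667, 659, 665, 671, 680]
190 [680, 684, 683, 681, 671, 672, 679, 680, 682, 674, 673, 675, 678, 672, 673, 673, 674, 672, 665, 668, 675, 673, 674, 671, 663, 657, 666, 676, 677]
pre [0.52221119 0.27326855 0.1725    ]
slide [ 0.98  6.76 -0.02] turn [ 0.67 -5.98  0.82]
```

The hole now shows a uniform bore with no brass crescent, so the two holes line up. Next the drift goes back to its stand.

>>> servo_tool(turn=[[0.1, -0.8, 0.1], [0.25, -2, 0.25], [0.35, -3.2, 0.4], [0.5, -4.6, 0.6], [0.67, -5.98, 0.82], [0.67, -5.98, 0.82], [0.67, -5.98, 0.82]], slide=[[0.1, 1.0, 0.3], [0.3, 2.4, 0.5], [0.5, 3.8, 0.5], [0.8, 5.2, 0.4], [0.98, 6.76, 0], [0.98, 6.76, 0], [0.98, 6.76, 0]], hand=[0.1, 0.1, 0.1, 0.1, 0.1, 0.1, 0.1])

```text
clock: 9.25
tcp_pos: [0.5196, 0.2745, 0.1701]
orientation: [-0.194, 2.617, 0.049]
contact_force: [0.3, -0.4, -1.2]
grip_width: 0.0182
gripper_force: 78.4
```

```bash
cat > ret.py <<'E'
from h import *
o=r.get_obs();print(o["clock"],o["tcp_pos"],o["contact_force"],o["grip_width"])
a=np.radians(8.2);ax=np.array([-.5*np.cos(a),-.5*np.sin(a),.8660]);yy=np.array([-np.sin(a),np.cos(a),0])
home=np.array([.5717,.2804,.0859]);R=Rtool(-ax,yy)
for s in(.1,.05,.001):to(home+s*ax,R)
E
python3 ret.py
```

```text
9.25 [0.51960109 0.27449218 0.17005556] [ 0.33246559 -0.35930308 -1.15840476] 0.018151354099582642
slide [ 0.09 -0.04  0.08] turn [ 0.03 -0.06 -0.05]
slide [ 0.91  0.08 -1.36] turn [ 0.03 -0.06 -0.05]
slide [ 1.72  0.19 -2.78] turn [ 0.03 -0.06 -0.05]
```

>>> servo_tool(turn=[[0.03, -0.06, -0.05], [0.03, -0.06, -0.05], [0.03, -0.06, -0.05]], slide=[[0.09, -0.04, 0.08], [0.7, 0.05, -1.0], [0.91, 0.08, -1.36]], hand=[0.1, 0.1, 0.1])

```text
clock: 9.62
tcp_pos: [0.5503, 0.2735, 0.1303]
orientation: [-0.177, 2.61, 0.048]
contact_force: [0.3, 0.5, -1.0]
grip_width: 0.0182
gripper_force: 78.4
```

```bash
python3 ret.py
```

```text
9.625 [0.55034693 0.27349397 0.13029536] [ 0.30170065  0.50242844 -0.97636722] 0.018195199866728774
slide [-0.94 -0.01  1.41] turn [-0.01  0.03  0.09]
slide [-0.11  0.11 -0.04] turn [-0.01  0.03  0.09]
slide [ 0.7   0.23 -1.45] turn [-0.01  0.03  0.09]
```

>>> servo_tool(turn=[[0, 0, 0], [0, 0, 0]], slide=[[0, 0, 0], [0, 0, 0]], hand=[0.1, 0.1])

```text
clock: 9.88
tcp_pos: [0.5495, 0.2752, 0.132]
orientation: [-0.179, 2.609, 0.052]
contact_force: [-0.1, -0.6, -1.2]
grip_width: 0.018
gripper_force: 78.4
```

```bash
python3 ret.py
```

```text
9.875 [0.5495469  0.27517837 0.13195473] [-0.07596051 -0.64963801 -1.15314013] 0.018005008203697805
slide [-0.91 -0.06  1.35] turn [-0.03  0.04  0.06]
slide [-0.09  0.06 -0.09] turn [-0.03  0.04  0.06]
slide [ 0.72  0.17 -1.51] turn [-0.03  0.04  0.06]
```

>>> servo_tool(turn=[[0, 0, 0.05], [0, 0, 0.05], [0, 0, 0.05], [0, 0, 0.05], [0, 0, 0.05], [0, 0, 0.05], [0, 0, 0.05], [0, 0, 0.05]], slide=[[-0.09, 0.06, -0.09], [-0.09, 0.06, -0.09], [0.07, 0.08, -0.37], [0.23, 0.1, -0.65], [0.39, 0.12, -0.93], [0.55, 0.15, -1.21], [0.55, 0.15, -1.21], [0.55, 0.15, -1.21]], hand=[0.1, 0.1, 0.1, 0.1, 0.1, 0.1, 0.1, 0.1])

```text
clock: 10.88
tcp_pos: [0.5655, 0.2804, 0.0947]
orientation: [-0.187, 2.609, 0.053]
contact_force: [0.4, 0.4, -2.0]
grip_width: 0.0188
gripper_force: 78.4
```

```bash
python3 ret.py
```

```text
10.875 [0.56549002 0.28043023 0.09469893] [ 0.35576106  0.42759952 -2.03237421] 0.018766933735540565
slide [-1.44 -0.24  2.59] turn [-0.02  0.03 -0.01]
slide [-0.62 -0.12  1.15] turn [-0.02  0.03 -0.01]
slide [ 0.19 -0.   -0.26] turn [-0.02  0.03 -0.01]
```

Low force so far. Last centimetre, then release.

>>> servo_tool(turn=[[0, 0, 0], [0, 0, 0], [0, 0, 0], [0, 0, 0], [0, 0, 0]], slide=[[0.08, 0, -0.1], [0.15, 0, -0.2], [0.2, 0, -0.28], [0.21, 0, -0.31], [0.21, 0, -0.31]], hand=[0.1, 0.1, 0.1, 0.1, 0.1], squeeze=50)

```text
clock: 11.5
tcp_pos: [0.5719, 0.2804, 0.086]
orientation: [-0.187, 2.608, 0.053]
contact_force: [-3.5, -0.2, 4.2]
grip_width: 0.0182
gripper_force: 79.7
```

>>> servo_tool(turn=[[0, 0, 0], [0, 0, 0], [0, 0, 0], [0, 0, 0], [0, 0, 0], [0, 0, 0], [0, 0, 0], [0, 0, 0]], slide=[[0, 0, 0], [0, 0, 0], [0, 0, 0], [0, 0, 0], [-0.5, -0.07, 0.87], [-1.1, -0.16, 1.9], [-1.65, -0.24, 3.2], [-1.65, -0.24, 3.2]], hand=[0.6, 0.6, 0.6, 0.6, 0.6, 0.6, 0.6, 0.6])

```text
clock: 12.5
tcp_pos: [0.5229, 0.2743, 0.1848]
orientation: [-0.186, 2.605, 0.058]
contact_force: [0.4, 0.8, -0.3]
grip_width: 0.0507
gripper_force: 0.0
```

```bash
python3 - <<'E'
from h import *
im,d,c=grab("wrist");np.savez("w4.npz",im=im,d=d,**{k:np.array(v) for k,v in c.items()})
for e in((.5505,.277,.1214),):print(proj(c,np.array(e),True))
hs=cv2.cvtColor(im,cv2.COLOR_RGB2HSV);m=((hs[...,0]<6)|(hs[...,0]>172))&(hs[...,1]>120)&(hs[...,2]>190);m[:130]=0;m[260:]=0;m[:,:200]=0;m[:,300:]=0
ys,xs=np.where(m);print(xs.mean(),ys.mean(),len(xs))
a=np.radians(8);y=np.array([-np.sin(a),np.cos(a),0]);to([.4579,.352,.18],Rtool(np.array([0,0,-1.]),y))
E
```

```text
[249.99303656 189.7348246 ]
250.40271493212668 188.23529411764707 442
slide [-2.16  2.61 -0.11] turn [-0.9   6.   -0.03]
```

The handle end is within 2 px of where the seated drift was before, so the drift is home. On to the bolt.

>>> servo_tool(turn=[[-0.15, 1, 0], [-0.3, 2.2, 0], [-0.45, 3.4, 0], [-0.6, 4.6, 0], [-0.9, 6, 0], [-0.9, 6, 0], [-0.9, 6, 0]], slide=[[-0.3, 0.4, 0.3], [-0.7, 0.9, 0.3], [-1.2, 1.4, 0.2], [-1.7, 2, 0], [-2.16, 2.61, -0.1], [-2.16, 2.61, -0.1], [-2.16, 2.61, -0.1]], hand=[0.7, 0.7, 0.7, 0.7, 0.7, 0.7, 0.7])

```text
clock: 13.42
tcp_pos: [0.4577, 0.3503, 0.1773]
orientation: [0.223, -3.132, 0.005]
contact_force: [1.2, 0.6, -0.4]
grip_width: 0.0596
gripper_force: 0.0
```

```bash
python3 - <<'E'
from h import *
o=r.get_obs();print(o["clock"],o["tcp_pos"])
im,d,c=grab("wrist");p=proj(c,np.array([.4579,.352,.076]),True);print(p)
x,y=p.astype(int);g=im.max(2);m=(g<75).astype(np.uint8);m[:y-30]=0;m[y+30:]=0;m[:,:x-30]=0;m[:,x+30:]=0
n,l,s,ce=cv2.connectedComponentsWithStats(m);i=1+np.argmax(s[1:,4]);print(s[i],ce[i])
save("w5",cv2.resize(im[max(0,y-100):y+140,x-160:x+160],None,fx=2.5,fy=2.5));print(max(0,y-100),x-160)
print(ray(c,*ce[i],.072,True))
a=np.radians(4);yy=np.array([-np.sin(a),np.cos(a),0]);q=ray(c,*ce[i],.072,True);to([q[0],q[1],.1],Rtool(np.array([0,0,-1.]),yy))
E
```

```text
13.425 [0.45769521 0.35027683 0.17728723]
[254.19948984 187.56813038]
[244 168  26  31 616] [256.39772727 182.93344156]
87 94
[0.45471223 0.35351417 0.072     ]
slide [-0.09  0.11 -2.59] turn [ 0.04 -0.02 -0.83]
```

View pics/w5.png

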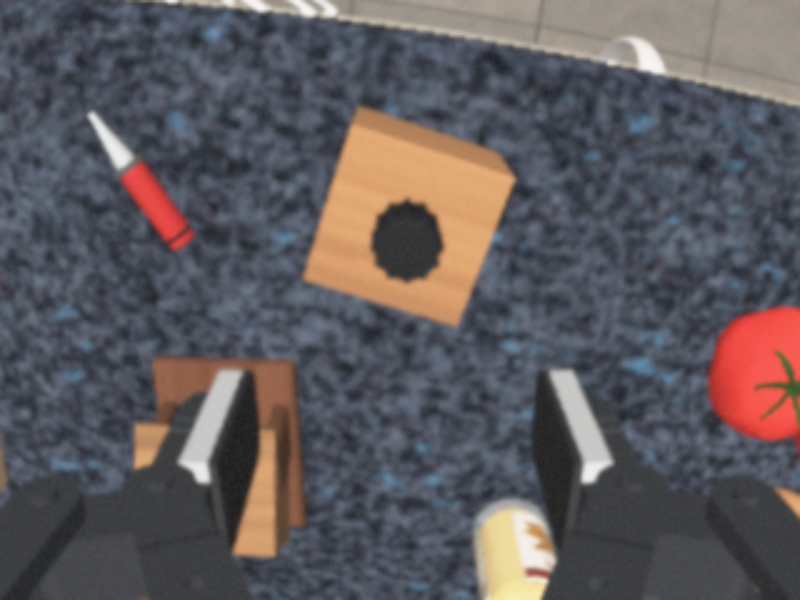

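The crop shows the bolt's black head at about (407,241), standing in its block.

```bash
python3 - <<'E'
from h import *
from scipy.optimize import fsolve
c=r.get_calibration("wrist");t=np.linspace(0,2*np.pi,60)
def ext(q):
    p=np.array([proj(c,np.array([q[0]+.012*np.cos(a),q[1]+.012*np.sin(a),z]),True) for z in(.05,.076) for a in t])
    return (p.max(0)+p.min(0))/2,p.min(0),p.max(0)
s=fsolve(lambda q:ext(q)[0]-np.array([256.5,183.0]),[.457,.352]);print(s,ext(s))
a=np.radians(4);yy=np.array([-np.sin(a),np.cos(a),0]);to([*s,.1],Rtool(np.array([0,0,-1.]),yy));to([*s,.055],Rtool(np.array([0,0,-1.]),yy))
E
```

```text
[0.457133   0.35388546] (array([256.5, 183. ]), array([242.74471568, 166.11119728]), array([270.25528432, 199.88880272]))
slide [-0.01  0.12 -2.59] turn [ 0.04 -0.02 -0.83]
slide [-0.01  0.12 -4.09] turn [ 0.04 -0.02 -0.83]
```

>>> servo_tool(turn=[[0, 0, -0.83], [0, 0, -0.83], [0, 0, -0.83], [0, 0, -0.83], [0, 0, -0.83], [0, 0, -0.83]], slide=[[0, 0.1, -1], [0, 0.1, -2.2], [0, 0.1, -3], [0, 0.1, -3.6], [0, 0.1, -3.95], [0, 0.1, -3.95]], hand=[0.7, 0.7, 0.7, 0.7, 0.7, 0.7], squeeze=40)

```text
clock: 14.22
tcp_pos: [0.4574, 0.3543, 0.0599]
orientation: [0.111, -3.137, 0.002]
contact_force: [0.2, 0.1, -0.1]
grip_width: 0.0597
gripper_force: 0.0
```

```bash
python3 - <<'E'
from h import *
o=r.get_obs();print(o["clock"],o["tcp_pos"],o["contact_force"]);a=np.radians(4);yy=np.array([-np.sin(a),np.cos(a),0]);to([.457,.3533,.055],Rtool(np.array([0,0,-1.]),yy))
E
```

```text
14.225 [0.45744223 0.35428463 0.05989871] [ 0.20876395  0.11734089 -0.09217904]
slide [-0.01 -0.03 -0.16] turn [ 0.02 -0.03 -0.01]
```

>>> servo_tool(turn=[[0, 0, 0], [0, 0, 0], [0, 0, 0], [0, 0, 0], [0, 0, 0], [0, 0, 0]], slide=[[-0.01, -0.03, -0.15], [-0.01, -0.03, -0.15], [-0.01, -0.03, -0.15], [-0.01, -0.03, -0.15], [-0.01, -0.03, -0.15], [-0.01, -0.03, -0.15]], hand=[0.7, 0.15, 0.15, 0.15, 0.15, 0.15])

```text
clock: 14.98
tcp_pos: [0.4575, 0.3538, 0.0562]
orientation: [0.111, -3.138, 0.001]
contact_force: [-1.3, -1.5, 6.3]
grip_width: 0.0222
gripper_force: 39.2
```

>>> servo_tool(turn=[[0, 0, 0], [0, 0, 0]], slide=[[0, 0, 0], [0, 0, 0]], hand=[0.15, 0.15])

```text
clock: 15.22
tcp_pos: [0.4575, 0.3538, 0.0562]
orientation: [0.111, -3.138, 0.001]
contact_force: [-1.0, -0.9, 6.1]
grip_width: 0.0224
gripper_force: 39.2
```

>>> servo_tool(turn=[[0, 0, 0], [0, 0, 0], [0, 0, 0], [0, 0, 0], [0, 0, 0]], slide=[[0, 0, 0.3], [0, 0, 0.9], [0, 0, 1.7], [0, 0, 2.9], [0, 0, 2.9]], hand=[0.15, 0.15, 0.15, 0.15, 0.15], squeeze=60)

```text
clock: 15.85
tcp_pos: [0.4589, 0.3553, 0.1465]
orientation: [-0.111, 3.137, 0.005]
contact_force: [-0.3, 1.3, -2.0]
grip_width: 0.0222
gripper_force: 58.8
```

```bash
python3 - <<'E'
from h import *
o=r.get_obs();print(o["clock"],o["tcp_pos"],o["contact_force"],o["grip_width"])
a=np.radians(4);yy=np.array([-np.sin(a),np.cos(a),0]);to([.4922,.0708,.135],Rtool(np.array([0,0,-1.]),yy))
E
```

```text
15.85 [0.45889827 0.35525666 0.14646415] [-0.27837335  1.2927132  -1.96503066] 0.022157554607505316
slide [ 1.11 -9.48 -0.38] turn [-0.04  0.03 -0.01]
```

>>> servo_tool(turn=[[0, 0, 0], [0, 0, 0], [0, 0, 0], [0, 0, 0], [0, 0, 0], [0, 0, 0], [0, 0, 0], [0, 0, 0]], slide=[[0.15, -1.4, 0], [0.35, -3, 0], [0.55, -4.6, 0], [0.8, -6.3, 0], [1.0, -8, 0], [1.11, -9.48, -0.2], [1.11, -9.48, -0.35], [1.11, -9.48, -0.35]], hand=[0.15, 0.15, 0.15, 0.15, 0.15, 0.15, 0.15, 0.15])

```text
clock: 16.85
tcp_pos: [0.49, 0.0697, 0.1317]
orientation: [0.111, -3.136, 0.001]
contact_force: [0.1, -0.0, -1.0]
grip_width: 0.022
gripper_force: 59.0
```

```bash
python3 - <<'E'
from h import *
o=r.get_obs();print(o["clock"],o["tcp_pos"],o["contact_force"],o["grip_width"]);R=Rn.from_rotvec(o["orientation"]).as_matrix();print(R[:,2])
im,d,c=grab("wrist");np.savez("w6.npz",im=im,d=d,**{k:np.array(v) for k,v in c.items()})
t=o["tcp_pos"]+.046*R[:,2];print("end px",proj(c,t,True),"hole",proj(c,np.array([.4922,.0708,.051]),True))
x,y=proj(c,t,True).astype(int);print(x-80,y-75)
save("w6",cv2.resize(im[y-75:y+45,x-80:x+80],None,fx=5,fy=5,interpolation=cv2.INTER_CUBIC))
E
```

```text
16.85 [0.4899884  0.0696894  0.13169545] [ 7.17190253e-02 -2.80472617e-04 -9.52831823e-01] 0.021990962723332876
[-3.40422009e-03 -8.95185456e-04 -9.99993805e-01]
end px [252.15079414 212.53060719] hole [253.28789034 198.0803344 ]
172 137
```

View pics/w6.png

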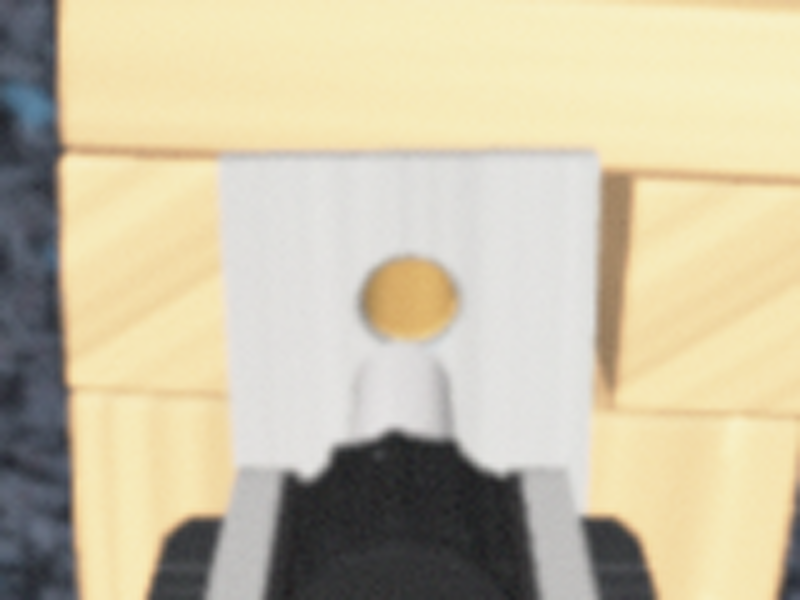

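The crop shows the hole at (409,298) and the bolt's shank end just below it, centred at about (405,375).

```bash
python3 - <<'E'
from h import *
z=np.load("w6.npz");c={k:z[k] for k in("fovy","cx","cy","R","t")}
print("hole",ray(c,253.4,196.2,.051,True))
# far rim of shank end: crop row 343; shank left/right 352..452 near row 400
cr=lambda u,v:(172+(u+.5)/5-.5,137+(v+.5)/5-.5)
print("end far rim",ray(c,*cr(404,343),.0857,True)) # expect centre x - ~.006
print(ray(c,*cr(352,405),.095,True),ray(c,*cr(452,405),.095,True))
a=np.radians(4);yy=np.array([-np.sin(a),np.cos(a),0]);to([.4923,.0705,.1],Rtool(np.array([0,0,-1.]),yy))
E
```

```text
hole [0.49057822 0.07077328 0.051     ]
end far rim [0.48432315 0.06942913 0.0857    ]
[0.48993747 0.06286377 0.095     ] [0.48900556 0.07614684 0.095     ]
slide [ 0.07  0.   -1.07] turn [ 0.01 -0.03 -0.03]
```

>>> servo_tool(turn=[[0, 0, 0], [0, 0, 0], [0, 0, 0], [0, 0, 0], [0, 0, 0], [0, 0, 0]], slide=[[0.04, 0, -0.5], [0.04, 0, -0.9], [0.04, 0, -1.05], [0.04, 0, -1.15], [0.04, 0, -1.25], [0.04, 0, -1.25]], hand=[0.15, 0.15, 0.15, 0.15, 0.15, 0.15])

```text
clock: 17.65
tcp_pos: [0.4919, 0.0695, 0.0946]
orientation: [0.111, -3.138, 0.001]
contact_force: [0.4, 0.4, -1.8]
grip_width: 0.0221
gripper_force: 58.8
```

>>> servo_tool(turn=[[0, 0, 0], [0, 0, 0], [0, 0, 0], [0, 0, 0], [0, 0, 0]], slide=[[0, 0.02, -0.06], [0, 0.02, -0.12], [0, 0.02, -0.19], [0, 0.02, -0.26], [0, 0.02, -0.26]], hand=[0.15, 0.15, 0.15, 0.15, 0.15])

```text
clock: 18.27
tcp_pos: [0.4917, 0.0699, 0.0866]
orientation: [0.111, -3.137, 0.002]
contact_force: [0.6, 0.5, -0.7]
grip_width: 0.022
gripper_force: 58.8
```

Through the plate and into the brass without force. Continuing down.

>>> servo_tool(turn=[[0, 0, 0], [0, 0, 0], [0, 0, 0], [0, 0, 0], [0, 0, 0], [0, 0, 0], [0, 0, 0], [0, 0, 0]], slide=[[0, 0.0, -0.14], [0, 0.0, -0.28], [0, 0.0, -0.42], [0, 0.0, -0.56], [0, 0.0, -0.7], [0, 0.0, -0.84], [0, 0.0, -0.93], [0, 0.0, -0.93]], hand=[0.15, 0.15, 0.15, 0.15, 0.15, 0.15, 0.15, 0.15])

```text
clock: 19.27
tcp_pos: [0.4916, 0.0699, 0.0587]
orientation: [0.111, -3.137, 0.002]
contact_force: [0.7, 1.2, -1.0]
grip_width: 0.0217
gripper_force: 58.8
```

>>> servo_tool(turn=[[0, 0, 0], [0, 0, 0], [0, 0, 0], [0, 0, 0]], slide=[[0, 0, -0.04], [0, 0, -0.06], [0, 0, -0.07], [0, 0, -0.07]], hand=[0.15, 0.15, 0.15, 0.15])

```text
clock: 19.77
tcp_pos: [0.4918, 0.0698, 0.0572]
orientation: [0.111, -3.138, 0.002]
contact_force: [-1.7, 0.0, 5.8]
grip_width: 0.022
gripper_force: 59.3
```

Seated, with 5.8 N up. Release and retreat.

>>> servo_tool(turn=[[0, 0, 0], [0, 0, 0], [0, 0, 0], [0, 0, 0], [0, 0, 0], [0, 0, 0], [0, 0, 0], [0, 0, 0]], slide=[[0, 0, 0], [0, 0, 0], [0, 0, 0], [0, 0, 0.1], [0, 0, 0.6], [0, 0, 1.5], [0, 0, 3], [-0.3, 0, 5]], hand=[0.5, 0.5, 0.5, 0.5, 0.5, 0.5, 0.5, 0.5])

```text
clock: 20.78
tcp_pos: [0.4822, 0.0697, 0.2085]
orientation: [0.111, -3.136, 0.002]
contact_force: [2.5, 0.3, -0.0]
grip_width: 0.0428
gripper_force: 0.0
```

>>> servo_tool(turn=[[0, 0, 0], [0, 0, 0], [0, 0, 0]], slide=[[0, 0, 0], [0, 0, 0], [0, 0, 0]], hand=[0.5, 0.5, 0.5])

```text
clock: 21.15
tcp_pos: [0.4819, 0.0696, 0.2058]
orientation: [0.111, -3.135, 0.002]
contact_force: [-0.6, 0.2, 0.2]
grip_width: 0.0425
gripper_force: 0.0
```

```bash
python3 - <<'E'
from h import *
im,d,c=grab("side");P=cloud(d,c)
save("s2",cv2.resize(im[140:300,180:380],None,fx=4,fy=3.75*4/3.75,interpolation=cv2.INTER_CUBIC)[:600])
w,dw,cw=grab("wrist")
hs=cv2.cvtColor(im,cv2.COLOR_RGB2HSV);m=((hs[...,0]<6)|(hs[...,0]>172))&(hs[...,1]>170)&(hs[...,2]>90)
m[:175]=0;m[220:]=0;m[:,:245]=0;m[:,285:]=0;q=P[m];ys,xs=np.where(m);print(xs.mean(),ys.mean(),m.sum(),q.max(0))
m=(abs(P[...,0]-.4918)<.02)&(abs(P[...,1]-.07)<.02)&(P[...,2]>.056)&(P[...,2]<.1);q=P[m];print("bolt head",len(q),q.min(0),q.max(0),np.percentile(q[:,2],95))
o=r.get_obs();print(o["clock"],o["tcp_pos"],o["contact_force"])
E
```

```text
265.76491228070176 198.0701754385965 285 [0.58255813 1.01069664 0.45275279]
bolt head 153 [0.47813016 0.05897091 0.05606215] [0.50383802 0.08549048 0.0794333 ] 0.07830792954067096
21.25 [0.48201428 0.0696782  0.20569621] [-0.12358392 -0.31285565  0.05849397]
```

View pics/s2.png

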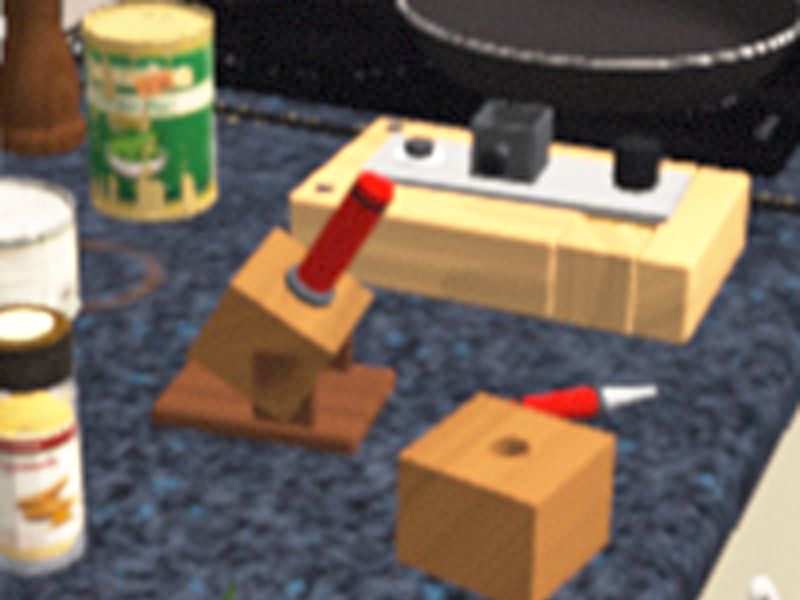

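The picture shows the bolt's head flat on the plate at (637,163) and the drift seated in its stand with its collar on the face at (312,283). The head top measures about 0.077 to 0.078 m, as it should.

```bash
python3 -c "
from bench import r
print(r.hand_in())"
```

```text
the job is handed in; nothing more can be done
None
```

The job is handed in at about 21 s on the clock. The last pictures show the bolt home in both holes, the drift fully back in its stand and nothing else disturbed; the hand-in call returned no verdict.

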